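Lay the missing slat across the serving riser

TASK

The little serving riser on the coffee table has lost its middle slat. Pick up the loose wooden slat that is long enough, and lay it gently (lowered, not dropped) across both aluminium rails in the middle of the gap, parallel to the two slats already there, and let go. Leave the short slat and the white mug where they are.

Things in the scene. Friction and masses are not known exactly. Their poses are not given: they have to be found in the camera images.
- slat: The loose long slat: light wood, 210 mm long (its y axis), 40 mm wide (x), 14 mm thick (z), about 90 g, lying flat on the table. Origin at the centre of its underside. Its two ends are alike.
- riser: Serving riser, fast to the table. Two aluminium rails along its x: 206 long, 18 wide, tops 40 mm above the table, centred at y = -80, +80 mm. Two light-wood slats like the loose one are fixed across them (length along y), centred at x = -83, +83, tops at 54 mm; bare rails between, x -63 to +63, with open air between the rails. Origin: on the table under the riser's centre, z up.
- short_slat: A bystander: a loose offcut of the same light wood, 120 mm long (its y axis), 40 mm wide (x), 14 mm thick, too short to reach both rails, lying flat on the table. Origin at the centre of its underside.
- mug: A bystander: empty white porcelain mug, 80 mm across and 90 mm tall, handle at its +y side, standing on a black round coaster 6 mm thick. Origin at the centre of its underside.

How it is judged:
By the outcome, as a careful person would: the job done as asked, in the order asked, and still so for the second after the job is handed in, with the robot touching nothing.
It also fails if it takes over 40 s, if anything falls off the work surface, if the arm or the gripper's body presses on something with over 40 N, if the wrist force passes 120 N, or if a joint passes its speed limit or range.

ROBOT

A 7-joint arm with a two-finger parallel gripper is mounted at the origin on the work surface. World frame = base frame: x ahead of the robot, y to its left, z up, the work surface at z = 0. Lengths are in m, angles in rad, forces in N, time in s.
With the tool pointing down it reaches from about 0.35 to 0.9 m from the base axis. Payload 8.1 kg.
Tool frame: the origin (TCP) lies midway between the tips of the shut fingers; the grasp point (between the pads) lies arm.grasp_offset behind it (arm.grasp_offset is the distance from the TCP to the grasp point, in m); z points along the fingers, y is the line along which they close (so a half turn about z gives the same grasp; the last joint's range is limited). The gripper opens to 92 mm and grips with 3 to 60 N. Pads are 19 mm wide; open, the fingers measure 130 mm over their backs; the gripper's body (75 mm by 190 mm) begins 47 mm behind the grasp point.
Start: joints at [1.032, 0.434, 0.025, 1.573, -0.012, 1.134, -0.075], TCP at [0.264, -0.567, 0.19] pointing down, gripper open.
Joint ranges: [-2.62, 2.62], [-0.44, 2.09], [-1.27, 1.32], [0.08, 2.57], [-1.32, 4.46], [0.12, 2], [-2.74, 2.74]. Speed limits (rad/s): [2.22, 2.22, 3.01, 3.01, 3.14, 3.14, 3.14].

INTERFACE

Orientations are given as a rotation vector (axis times angle).
In Python, from cell import observe, imaging, arm gives the robot as it stands.
- The arm moves only by the tool apply_moves, never from a script. Its argument "commands" is a list of rows, each a list of 5 numbers: the opening in per cent of the stroke, from 0 (shut) to 100 (fully open), then the shift along the world's x, y, z in units of 0.06 m (1.0 is 0.06 m), then the turn about the world's z in units of 0.5 rad (1.0 is 0.5 rad). A call has 1 to 12 rows; each row shifts and turns the commanded pose from where the row before left it; what a row does not reach is not made up. A row lasts 1/8 s, in which the tool goes at most 62.5 mm and 10.7 degrees, less where a joint would pass 70% of its speed; a pose out of reach is approached as far as the arm can. A call with a number of a shift or a turn outside -1 to 1 is refused whole. A call with a gripper value outside its range is refused whole. The fingers move at their own pace and stop on an object; "newtons" is the grip in N (left out, the last holds). Time passes only in rows, so rows that do not move let the fingers close. It gives the time, the measured TCP pose, the force, the opening and the grip force at its end, in the units of the state.
- observe(): the state, without advancing time (a new reading comes with each control period).
- imaging.get_image(name): name is "scene" or "side" or "wrist"; returns (picture, depth): 400x640x3 uint8, red, green, blue; 400x640 float32, m along the optical axis (not along the pixel's ray), 0 where there is no reading.
- imaging.camera_params(name): a dict with "camera_matrix" (3x3 intrinsics, pixels), "origin" and "rotation" of the camera in the world; the wrist camera has in their place "tool_from_camera" (4x4, takes a point from camera to tool coordinates, whose origin is the TCP and whose axes are the flange's). Camera axes: x right, y up, looking along -z (the intrinsics and any distortion apply to the point x, -y, -z); pixel columns grow to the right and rows downward; lengths in m; the calibration is good to about 2 mm. A picture is of the moment at which its call begins: read the wrist's pose just before it. camera_params takes no time and is no camera call.
- arm.sign_off(): hands the job in; it is judged then, once.
The state is a dict: "clock": time; "joints": joint angles; "dq": joint speeds; "joint_efforts": joint torques, N m; "position": TCP position; "ee_rot": TCP orientation; "force": force on the tool from outside, world axes, zero at the start; "ft_torque": the same for the moment, N m; "width": opening from 0.0 (shut) to 1.0 (fully open); "gripper_force": force on a finger pad.
Only numpy, scipy, OpenCV 4.12 (cv2) and the standard library are available. Lean on these libraries where they do the work, as an engineer would, in place of code of your own. Each camera call takes 0.05 s, during which the arm holds its last target. There are 200 camera calls.

## Working session

There is one attempt and no reset: what is moved stays moved. The work goes in short steps, Python scripts to look and compute and a tool call to move; the robot and the scene stay as the last step left them, time stands still between calls to the robot, and variables do not carry over. Pictures are saved under pics/ and viewed, at most 10 in all, crops included, and the job is handed in when it is done.

Besides the shell and the picture viewer there is one more tool, called after ">>>" as name(argument=value, ...) on one line, values as JSON. apply_moves: Moves the arm, as the interface text tells. Its arguments: {"type":"object","properties":{"commands":{"type":"array"},"newtons":{"type":"number"}},"required":["commands"]}

```bash
mkdir -p pics
cat > h.py <<'E'
import numpy as np, cv2
from scipy.spatial.transform import Rotation as R
from cell import observe, imaging, arm
def grab(n):
    s=observe(); im,d=imaging.get_image(n); p=imaging.camera_params(n)
    if "tool_from_camera" in p:
        T=np.eye(4);T[:3,:3]=R.from_rotvec(s["ee_rot"]).as_matrix();T[:3,3]=s["position"]
        T=T@np.array(p["tool_from_camera"]);
    else:
        T=np.eye(4);T[:3,:3]=p["rotation"];T[:3,3]=p["origin"]
    return im,d,np.array(p["camera_matrix"]),T
def world(d,K,T):
    v,u=np.mgrid[:400,:640]; x=(u-K[0,2])/K[0,0]*d; y=(v-K[1,2])/K[1,1]*d
    P=np.stack([x,-y,-d],-1)@T[:3,:3].T+T[:3,3]; P[d<=0]=np.nan; return P
def save(n,f):
    g=grab(n); cv2.imwrite(f"pics/{f}.png",g[0][...,::-1]); np.savez(f"{f}.npz",im=g[0],P=world(*g[1:]));return g
E
python3 - <<'E'
from h import *
for n in["scene","side","wrist"]:
    g=save(n,n+"0"); print(n,g[3].round(3).tolist(),imaging.camera_params(n).keys())
s=observe();print(s,arm.grasp_offset)
E
```

```text
scene [[0.332, 1.177, 2.39, 1.031], [0.332, 1.177, 2.39, 0.671], [0.332, 1.177, 2.39, 0.631], [0.0, 0.0, 0.0, 1.0]] dict_keys(['camera_matrix', 'origin', 'rotation'])
side [[0.818, -0.099, -0.191, 0.478], [0.818, -0.099, -0.191, -0.721], [0.818, -0.099, -0.191, 0.721], [0.0, 0.0, 0.0, 1.0]] dict_keys(['camera_matrix', 'origin', 'rotation'])
wrist [[0.422, 0.87, 0.256, 0.334], [-0.907, 0.405, 0.117, -0.534], [-0.002, -0.281, 0.96, 0.384], [0.0, 0.0, 0.0, 1.0]] dict_keys(['camera_matrix', 'tool_from_camera'])
{'clock': 0.15, 'joints': array([ 1.03238686,  0.43504859,  0.02497489,  1.5739042 , -0.01158778,
        1.13398209, -0.07507798]), 'dq': array([-2.69908673e-04, -2.43967555e-03, -2.30928405e-05, -3.21002441e-03,
       -2.10767792e-03,  8.44824824e-04, -1.00928076e-03]), 'joint_efforts': array([ 2.80705899e-03, -6.68261647e+01,  9.86609012e-01, -3.14694214e+01,
       -6.05412922e-02,  3.94319266e-02,  1.81449479e-05]), 'position': array([ 0.26360479, -0.56620888,  0.18952796]), 'ee_rot': array([-3.06620611e+00, -6.78852544e-01,  5.89542334e-04]), 'force': array([-0.47710616,  0.21172919, -0.12178993]), 'ft_torque': array([-0.02632055,  0.05797069, -0.00808299]), 'gripper_force': 0.0, 'width': 0.998270681546162} 0.0188
```

View pics/scene0.png

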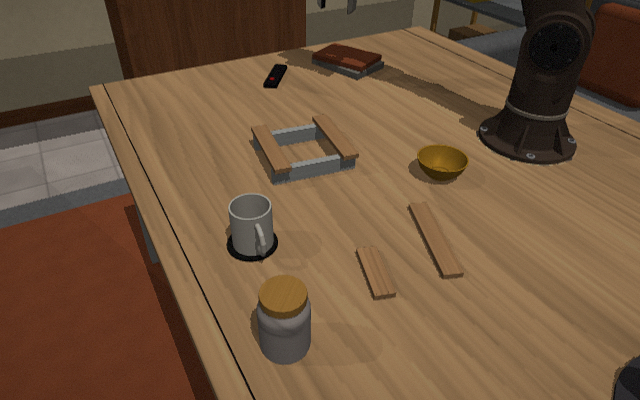

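View pics/side0.png

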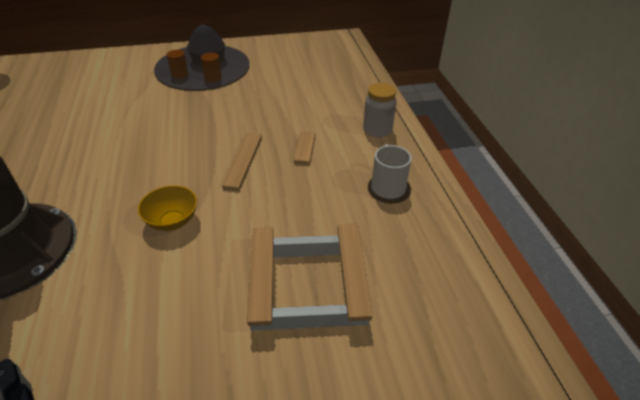

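The scene view shows the long slat from about (410,203) to (462,275), with the short one at (375,271). The riser is around (303,150), the mug at (251,228) and a bowl at (442,162). The side view shows the slat at (243,162) and the riser at (308,275).

```bash
sed -i 's/T\[:3,:3\]=p\["rotation"\]/r=np.array(p["rotation"],float);T[:3,:3]=r if r.shape==(3,3) else R.from_rotvec(r).as_matrix()/' h.py
python3 - <<'E'
from h import *
print(np.array(imaging.camera_params("scene")["rotation"]).shape)
def rect(Q,l):
    c,(w,h),a=cv2.minAreaRect((Q[:,:2]*1000).astype(np.float32)); print(l,len(Q),np.round(c,1),np.round((w,h),1),round(a,1),'zmed',np.nanmedian(Q[:,2]).round(4))
boxes={"scene":dict(slat=(400,195,470,285),short=(350,238,400,302),riser=(245,110,362,186),mug=(225,190,282,260),bowl=(410,140,472,186)),
"side":dict(slat=(218,128,268,195),short=(288,126,320,168),riser=(243,220,375,332),mug=(365,140,415,202),bowl=(135,182,200,232))}
for n in boxes:
    im,d,K,T=grab(n); P=world(d,K,T); np.savez(n+"1.npz",im=im,P=P)
    for k,(a,b,c,e) in boxes[n].items():
        Q=P[b:e,a:c].reshape(-1,3); z=Q[:,2]
        lo,hi={"slat":(.009,.02),"short":(.009,.02),"riser":(.048,.06),"mug":(.03,.12),"bowl":(.02,.2)}[k]
        rect(Q[(z>lo)&(z<hi)],n+' '+k)
        if k=="riser":
            rect(Q[(z>.034)&(z<.045)],n+' rails')
            m=((P[...,2]>lo)&(P[...,2]<hi)).astype(np.uint8); m2=np.zeros_like(m); m2[b:e,a:c]=m[b:e,a:c]
            nn,L,st,_=cv2.connectedComponentsWithStats(m2)
            for i in range(1,nn):
                if st[i,4]>150: rect(P[L==i],'  top')
        if k=="slat": print('table z',np.nanmedian(z[z<.008]))
E
```

```text
(3,)
scene slat 1506 [484.7 190.2] [212.1  41.9] 68.9 zmed 0.0127
table z -0.0011014986071701816
scene short 1096 [641.3 210.4] [121.7  40.6] 71.7 zmed 0.0128
scene riser 1547 [ 571.4 -201.8] [215.6 208.4] 82.2 zmed 0.0526
scene rails 672 [ 571.8 -198.8] [208.8 205.4] 81.3 zmed 0.0388
  top 728 [ 488.8 -190.3] [215.4  42.1] 81.5 zmed 0.0525
  top 819 [ 653.2 -212. ] [213.9  40.7] 81.3 zmed 0.0526
scene mug 2091 [811.4  40.6] [109.4  79.4] 54.3 zmed 0.0706
scene bowl 1086 [319.6  20.6] [120.2 117.1] 74.2 zmed 0.0369
side slat 954 [487.3 186.4] [214.6  41. ] 68.5 zmed 0.0141
table z 0.0002926159882642998
side short 488 [642.3 205.6] [125.2  40.4] 71.9 zmed 0.0142
side riser 4287 [ 572.6 -204.4] [212.6 206. ] 81.5 zmed 0.0541
side rails 1448 [ 571.3 -211.8] [196.3 203.2] 81.5 zmed 0.04
  top 2119 [ 654.3 -217.5] [210.9  40.3] 81.5 zmed 0.0542
  top 2168 [ 490.6 -192. ] [212.6  40.1] 81.5 zmed 0.0541
side mug 1481 [808.9  29.3] [95.2 78.3] 51.8 zmed 0.0712
side bowl 1388 [322.   15.8] [119.3 118.5] 52.9 zmed 0.0382
```

Both cameras agree. The slat centre is about (0.486, 0.188) with its long axis at 68.7°. The gap centre is about (0.572, -0.203), with its axis at 81.5°. Next I move above the slat.

>>> apply_moves(commands=[[100,0.185,0.63,0,0.076],[100,0.185,0.63,0,0.076],[100,0.185,0.63,0,0.076],[100,0.185,0.63,0,0.076],[100,0.185,0.63,0,0.076],[100,0.185,0.63,0,0.076],[100,0.185,0.63,0,0.076],[100,0.185,0.63,0,0.076],[100,0.185,0.63,0,0.076],[100,0.185,0.63,0,0.076]])

```text
clock: 1.5
position: [0.375, -0.1874, 0.1903]
ee_rot: [2.883, 1.248, 0.0]
force: [0.8, -0.2, 0.1]
width: 1.001
gripper_force: 0.0
```

>>> apply_moves(commands=[[100,0.185,0.63,0,0.076],[100,0.185,0.63,0,0.076],[100,0.185,0.63,0,0.076],[100,0.185,0.63,0,0.076],[100,0.185,0.63,0,0.076],[100,0.185,0.63,0,0.076],[100,0.185,0.63,0,0.076],[100,0.185,0.63,0,0.076],[100,0.185,0.63,0,0.076],[100,0.185,0.63,0,0.076],[100,0,0,0,0],[100,0,0,0,0]])

```text
clock: 3.0
position: [0.4856, 0.1887, 0.1899]
ee_rot: [2.597, 1.768, -0.001]
force: [-0.2, -0.0, 0.4]
width: 1.002
gripper_force: 0.0
```

Run:
```python
from h import *
s=observe(); im,d,K,T=save("wrist","wrist1"); P=world(d,K,T)
M=R.from_rotvec(s["ee_rot"]).as_matrix()
print(s["clock"],s["position"],'y line',np.degrees(np.arctan2(M[1,1],M[0,1])),M[:,2],s["joints"].round(2))
m=((P[...,2]>.008)&(P[...,2]<.02)&(np.hypot(P[...,0]-.486,P[...,1]-.188)<.125)).astype(np.uint8)
n,L,st,_=cv2.connectedComponentsWithStats(m);i=1+st[1:,4].argmax();Q=P[L==i]
print(st[i],cv2.minAreaRect((Q[:,:2]*1000).astype(np.float32)),np.median(Q[:,2]))
```

```text
3.0 [0.4855867  0.18869304 0.18985539] y line -21.515081267791093 [-6.04969830e-04 -7.53012169e-04 -9.99999533e-01] [-0.03  0.33 -0.57  1.79  0.2   1.08 -1.05]
[ 301   85   35  168 5471] ((485.822021484375, 188.64413452148438), (208.1090087890625, 40.03763198852539), 68.85916137695312) 0.014021944497517924
```

View pics/wrist1.png

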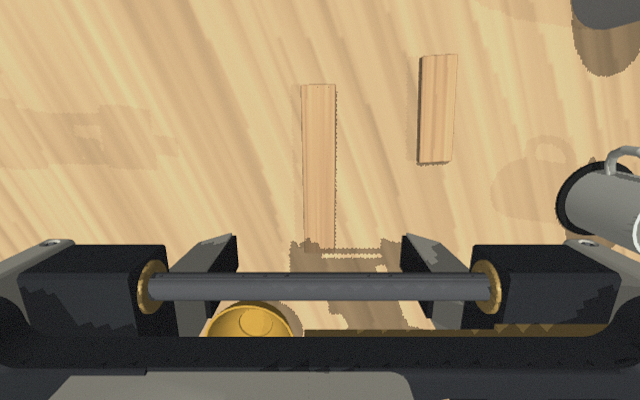

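The wrist view shows the slat centred between the fingers (columns 301–336, rows 85–250), measured at (0.4858, 0.1886) and 68.9°. I'll descend and grip.

>>> apply_moves(commands=[[100,0,0,-0.5,0],[100,0,0,-0.5,0],[100,0,0,-0.5,0],[100,0,0,-0.5,0],[100,0,0,-0.5,0],[100,0,0,-0.3,0],[100,0,0,-0.2,0],[100,0,0,-0.09,0],[100,0,0,0,0]], newtons=20)

```text
clock: 4.18
position: [0.486, 0.1892, 0.0049]
ee_rot: [2.597, 1.768, 0.0]
force: [0.1, 0.2, -0.3]
width: 1.003
gripper_force: 0.0
```

>>> apply_moves(commands=[[0,0,0,0,0],[0,0,0,0,0],[0,0,0,0,0],[0,0,0,0,0],[0,0,0,0,0],[0,0,0,0,0],[0,0,0,0,0],[0,0,0,0,0]], newtons=20)

```text
clock: 5.18
position: [0.4858, 0.1894, 0.0047]
ee_rot: [2.597, 1.768, 0.0]
force: [0.7, 0.0, -0.9]
width: 0.18
gripper_force: 0.0
```

Run:
```python
from h import *
s=observe(); print(s["width"],s["gripper_force"],s["position"])
a=grab("wrist")[0][100:400,100:540];im,d,K,T=grab("scene")
b=cv2.resize(im[150:300,370:500],(520,600)); a=cv2.resize(a,(280,191))
c=np.zeros((600,800,3),np.uint8);c[:,:520]=b;c[:191,520:]=a
cv2.imwrite("pics/g1.png",c[...,::-1])
```

```text
0.17984845147599457 0.0 [0.48579478 0.18941056 0.00474467]
```

View pics/g1.png

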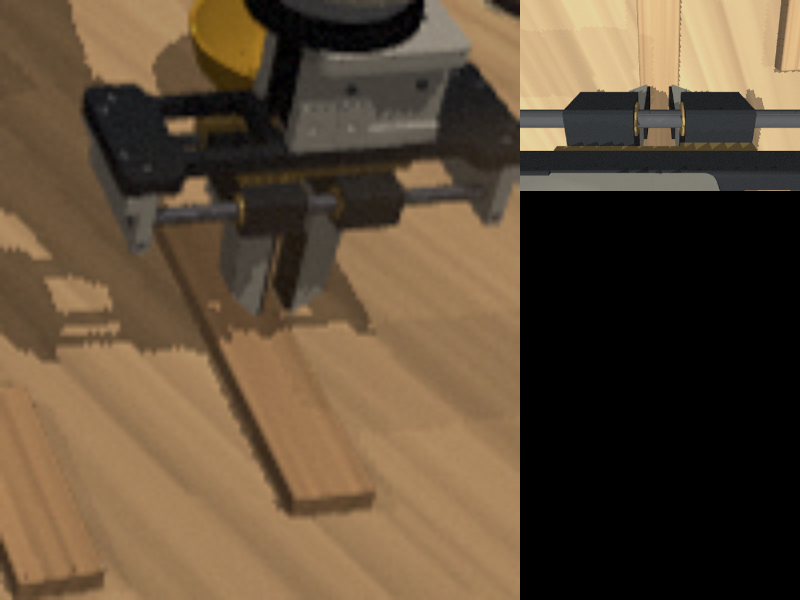

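The crop shows the fingers shut above the slat's top face, with the tips at about scene pixel (436,226). They are higher than the reported TCP implies, so I'll measure the real tip height from depth.

Run:
```python
from h import *
im,d,K,T=grab("scene");P=world(d,K,T)
print("scene");
for v in range(212,236,2): print(v,[(P[v,u]*1000).round().astype(int).tolist() for u in (430,434,440,444)])
im,d,K,T=grab("wrist");P=world(d,K,T)
np.savez("w2.npz",im=im,P=P)
Q=P.reshape(-1,3); m=(np.hypot(Q[:,0]-.486,Q[:,1]-.189)<.03)&(Q[:,2]<.06)&(Q[:,2]>-.03)
print(np.histogram(Q[m,2],bins=np.arange(-.03,.061,.005)))
im,d,K,T=grab("side");P=world(d,K,T);Q=P.reshape(-1,3)
m=(np.hypot(Q[:,0]-.486,Q[:,1]-.189)<.025)&(Q[:,2]<.08);print(np.histogram(Q[m,2],bins=np.arange(-.03,.081,.005)))
```

```text
scene
212 [[511, 193, 84], [503, 195, 82], [480, 189, 69], [485, 203, 81]]
214 [[510, 192, 78], [500, 194, 75], [481, 191, 65], [483, 202, 75]]
216 [[509, 193, 73], [502, 196, 72], [481, 192, 61], [484, 204, 71]]
218 [[510, 194, 70], [501, 196, 67], [481, 193, 57], [483, 204, 66]]
220 [[509, 195, 65], [500, 196, 62], [484, 197, 56], [480, 203, 59]]
222 [[508, 195, 60], [499, 197, 57], [484, 198, 52], [480, 204, 55]]
224 [[505, 193, 52], [499, 197, 52], [484, 199, 48], [478, 204, 49]]
226 [[473, 165, 12], [500, 199, 49], [485, 201, 44], [479, 205, 45]]
228 [[478, 170, 13], [496, 197, 41], [446, 168, -2], [440, 173, -1]]
230 [[482, 176, 13], [474, 179, 13], [464, 185, 13], [444, 178, -1]]
232 [[485, 180, 13], [481, 185, 15], [469, 190, 14], [449, 183, 0]]
234 [[488, 183, 11], [482, 188, 12], [471, 193, 12], [451, 186, -3]]
(array([   0,    0,    0,    0,    0,  433,  437,    0, 2835,  147,    0,
          0,    0,    0,   55,  145,  228,  153]), array([-3.0000000e-02, -2.5000000e-02, -2.0000000e-02, -1.5000000e-02,
       -1.0000000e-02, -5.0000000e-03,  6.9388939e-18,  5.0000000e-03,
        1.0000000e-02,  1.5000000e-02,  2.0000000e-02,  2.5000000e-02,
        3.0000000e-02,  3.5000000e-02,  4.0000000e-02,  4.5000000e-02,
        5.0000000e-02,  5.5000000e-02,  6.0000000e-02]))
(array([  0,   0,   0,   0,   0,   5,   8,   7, 134,  56,   0,   0,   0,
         0,   4,  16,  23,  25,  27,  34,  32,  32]), array([-3.0000000e-02, -2.5000000e-02, -2.0000000e-02, -1.5000000e-02,
       -1.0000000e-02, -5.0000000e-03,  6.9388939e-18,  5.0000000e-03,
        1.0000000e-02,  1.5000000e-02,  2.0000000e-02,  2.5000000e-02,
        3.0000000e-02,  3.5000000e-02,  4.0000000e-02,  4.5000000e-02,
        5.0000000e-02,  5.5000000e-02,  6.0000000e-02,  6.5000000e-02,
        7.0000000e-02,  7.5000000e-02,  8.0000000e-02]))
```

All three cameras put the fingertips at z ≈ 0.042 m while the reported TCP is at 0.005. The true tips are therefore about 37 mm behind the reported TCP, and the slat hasn't moved. I'll open, descend 27 mm and check the offset again before the final descent.

>>> apply_moves(commands=[[100,0,0,0,0],[100,0,0,0,0],[100,0,0,0,0],[100,0,0,0,0],[100,0,0,0,0],[100,0,0,0,0],[100,0,0,0,0],[100,0,0,-0.15,0],[100,0,0,-0.15,0],[100,0,0,-0.15,0],[100,0,0,0,0]])

```text
clock: 6.8
position: [0.4851, 0.1891, -0.0233]
ee_rot: [-2.596, -1.768, 0.003]
force: [-0.5, -0.3, 0.0]
width: 1.0
gripper_force: 0.0
```

Run:
```python
from h import *
s=observe();print(s["position"],s["width"],s["force"])
for n in("scene","wrist","side"):
    im,d,K,T=grab(n);P=world(d,K,T);Q=P.reshape(-1,3)
    M=R.from_rotvec(s["ee_rot"]).as_matrix(); L=(Q-s["position"])@M
    m=(abs(L[:,0])<.02)&(abs(L[:,1])>.042)&(abs(L[:,1])<.07)&(Q[:,2]<.06)
    print(n,np.histogram(Q[m,2],bins=np.arange(-.01,.061,.005))[0],np.histogram(Q[m,2],bins=np.arange(.005,.03,.002))[0])
```

```text
[ 0.48507833  0.18908393 -0.02327373] 1.000287092997969 [-0.47310782 -0.29787815  0.0199517 ]
scene [  0 272  49   0  12  22  42  49  46  47  46  54  48  45] [ 0  0  0  3  9  8 12 14 15 15 17 17]
wrist [   0 1744 1535    0   47  288  365  436  438  479  485  498  557  375] [  0   0   0   1  46 107 116 130 138 162 171 170]
side [  0  94 117   0   2  14  18  26  37  23  38  32  34  41] [ 0  0  0  1  1  4  6  8  9  5 17  6]
```

The tips are at about 12.5 mm, a 36 mm offset, so 8.4 mm more down brings them to about 4 mm.

>>> apply_moves(commands=[[100,0,0,-0.07,0],[100,0,0,-0.07,0],[100,0,0,0,0],[0,0,0,0,0],[0,0,0,0,0],[0,0,0,0,0],[0,0,0,0,0],[0,0,0,0,0],[0,0,0,0,0],[0,0,0,0,0],[0,0,0,0,0]], newtons=20)

```text
clock: 8.32
position: [0.4858, 0.1894, -0.0307]
ee_rot: [2.597, 1.768, -0.0]
force: [-0.8, -0.8, 0.6]
width: 0.433
gripper_force: 20.0
```

>>> apply_moves(commands=[[0,0,0,0.1,0],[0,0,0,0.3,0],[0,0,0,0.4,0],[0,0,0,0.4,0],[0,0,0,0.4,0],[0,0,0,0.3,0],[0,0,0,0.1,0],[0,0,0,0,0]])

```text
clock: 9.32
position: [0.4858, 0.1893, 0.0894]
ee_rot: [2.597, 1.768, 0.0]
force: [0.2, 0.2, -1.1]
width: 0.428
gripper_force: 20.0
```

>>> apply_moves(commands=[[0,0.06,-0.3,0,0.04],[0,0.12,-0.55,0,0.04],[0,0.145,-0.66,0,0.04],[0,0.145,-0.66,0,0.04],[0,0.145,-0.66,0,0.04],[0,0.145,-0.66,0,0.04],[0,0.145,-0.66,0,0.04],[0,0.145,-0.66,0,0.04],[0,0.145,-0.66,0,0.04],[0,0.12,-0.55,0,0.04],[0,0.115,-0.5,0,0.04],[0,0,0,0,0]])

```text
clock: 10.82
position: [0.5708, -0.2051, 0.0877]
ee_rot: [-2.391, -2.037, 0.003]
force: [0.3, -0.3, -0.6]
width: 0.433
gripper_force: 20.0
```

Run:
```python
from h import *
s=observe();M=R.from_rotvec(s["ee_rot"]).as_matrix()
print(s["clock"],s["position"],'y line',np.degrees(np.arctan2(M[1,1],M[0,1])),s["width"],s["gripper_force"])
for n in("side","scene","wrist"):
    im,d,K,T=save(n,n+"3");P=world(d,K,T);z=P[...,2]
    near=np.hypot(P[...,0]-.572,P[...,1]+.203)<.16
    for lo,hi,k in((.048,.06,'riser'),(.118,.142,'slat')):
        m=(near&(z>lo)&(z<hi)).astype(np.uint8);N,L,st,_=cv2.connectedComponentsWithStats(m)
        for i in range(1,N):
            if st[i,4]>200:
                Q=P[L==i];r=cv2.minAreaRect((Q[:,:2]*1000).astype(np.float32))
                print(n,k,st[i,4],np.round(r[0],1),np.round(r[1],1),round(r[2],1),np.median(Q[:,2]).round(4))
```

```text
10.825 [ 0.57076263 -0.20513729  0.08770829] y line -9.12935417765953 0.43343345064050126 19.990937411785126
side riser 2105 [ 654.4 -217.3] [211.3  40.4] 81.6 0.0542
side riser 2159 [ 490.3 -193.4] [211.2  40.2] 81.5 0.054
side slat 1895 [ 571.1 -240.9] [ 70.4 146.1] 0.9 0.1323
scene riser 641 [ 489.5 -188. ] [211.7  41.4] 81.4 0.0525
scene riser 821 [ 653.3 -213.8] [214.   40.7] 81.9 0.0527
scene slat 770 [ 572.2 -191.4] [ 72.8 193.8] 0.9 0.1312
wrist riser 9486 [ 659.6 -177.7] [132.8  40.9] 81.5 0.0539
wrist riser 9365 [ 495.8 -152.8] [131.6  40.4] 81.5 0.054
wrist slat 18899 [ 579.  -154.1] [112.8  72.7] 81.6 0.1329
wrist slat 1998 [ 566.4 -237.4] [20.7 39.9] 81.9 0.1327
```

View pics/wrist3.png

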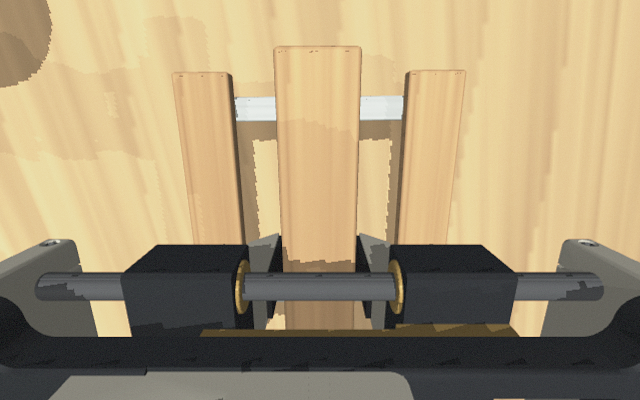

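The wrist view shows the held slat (columns 275–362) level at z ≈ 0.119 and centred between the fixed slats (173–235 and 405–465), parallel to them. I'll lower it with a small correction.

>>> apply_moves(commands=[[0,0.02,0.02,-0.2,0],[0,0,0,-0.3,0],[0,0,0,-0.3,0],[0,0,0,-0.2,0],[0,0,0,-0.1,0],[0,0,0,-0.08,0],[0,0,0,-0.04,0],[0,0,0,0,0],[0,0,0,0,0]])

```text
clock: 12.1
position: [0.5731, -0.2007, 0.0165]
ee_rot: [2.387, 2.042, 0.001]
force: [0.5, 0.3, -0.5]
width: 0.434
gripper_force: 20.0
```

>>> apply_moves(commands=[[0,0,0,-0.02,0],[0,0,0,-0.02,0],[0,0,0,0,0],[0,0,0,0,0]])

```text
clock: 12.6
position: [0.5728, -0.2006, 0.0137]
ee_rot: [2.387, 2.043, 0.0]
force: [-0.4, -0.2, -1.4]
width: 0.436
gripper_force: 20.0
```

>>> apply_moves(commands=[[0,-0.01,-0.04,0,0],[0,0,0,-0.02,0],[0,0,0,-0.02,0],[0,0,0,-0.02,0],[0,0,0,0,0],[0,0,0,0,0]])

```text
clock: 13.35
position: [0.5722, -0.2029, 0.0101]
ee_rot: [2.387, 2.043, 0.0]
force: [0.2, -0.0, -0.6]
width: 0.431
gripper_force: 20.0
```

>>> apply_moves(commands=[[0,0,0,-0.01,0],[0,0,0,-0.01,0],[0,0,0,0,0],[0,0,0,0,0]])

```text
clock: 13.85
position: [0.5723, -0.203, 0.0094]
ee_rot: [2.387, 2.042, 0.0]
force: [-2.4, 1.2, 6.0]
width: 0.436
gripper_force: 20.0
```

A 6 N upward force shows contact with the rails. I'll open to 60 %, which keeps the fingers clear of the neighbouring slats, and retreat.

>>> apply_moves(commands=[[48,0,0,0,0],[55,0,0,0,0],[60,0,0,0,0],[60,0,0,0,0],[60,0,0,0,0],[60,0,0,0,0]])

```text
clock: 14.6
position: [0.5722, -0.203, 0.0089]
ee_rot: [2.387, 2.043, 0.0]
force: [-0.1, -0.9, -0.3]
width: 0.6
gripper_force: 0.0
```

>>> apply_moves(commands=[[60,0,0,0.1,0],[60,0,0,0.2,0],[60,0,0,0.4,0],[60,0,0,0.5,0],[60,0,0,0.5,0],[60,0,0,0.5,0],[60,0,0,0.4,0],[60,0,0,0.2,0],[60,0,0,0,0],[60,0,0,0,0]])

```text
clock: 15.85
position: [0.5716, -0.203, 0.176]
ee_rot: [-2.386, -2.042, 0.001]
force: [-0.1, 0.3, -0.7]
width: 0.601
gripper_force: 0.0
```

Run:
```python
from h import *
s=observe();print(s["clock"],s["position"],s["width"],s["force"])
for n in("side","scene"):
    im,d,K,T=save(n,n+"4");P=world(d,K,T);z=P[...,2]
    near=np.hypot(P[...,0]-.572,P[...,1]+.203)<.16
    m=(near&(z>.047)&(z<.06)).astype(np.uint8);N,L,st,_=cv2.connectedComponentsWithStats(m)
    for i in range(1,N):
        if st[i,4]>200:
            Q=P[L==i];r=cv2.minAreaRect((Q[:,:2]*1000).astype(np.float32))
            print(n,st[i,4],np.round(r[0],1),np.round(r[1],1),round(r[2],1),np.percentile(Q[:,2],[5,50,95]).round(4))
```

```text
15.85 [ 0.57156431 -0.20297846  0.17599957] 0.6008127808079617 [-0.09757711  0.30557608 -0.72956979]
side 2132 [ 573.4 -205.7] [212.4  40. ] 81.4 [0.0519 0.0542 0.056 ]
side 2129 [ 654.4 -217.5] [211.5  40.5] 81.5 [0.0518 0.0541 0.0561]
side 2184 [ 490.4 -193.1] [211.4  40.1] 81.6 [0.0517 0.054  0.0558]
scene 759 [ 488.9 -188. ] [212.6  42.3] 81.5 [0.0492 0.0525 0.0546]
scene 796 [ 572.1 -200.7] [212.3  41.1] 81.3 [0.0494 0.0526 0.0545]
scene 829 [ 653.2 -214.2] [213.3  40.6] 81.8 [0.0498 0.0526 0.0545]
```

View pics/side4.png

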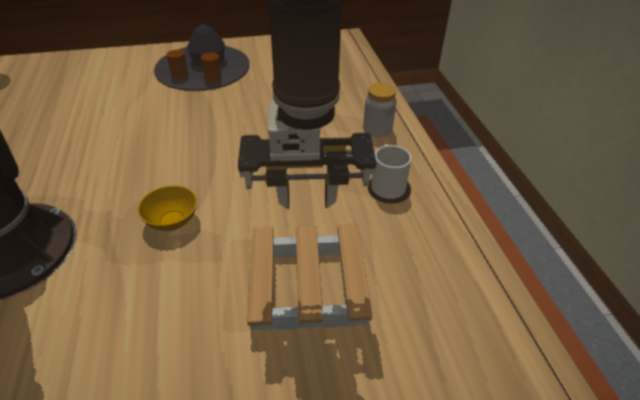

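The side view shows the slat on both rails (columns 298–322, rows 226–318), centred between the neighbours to within 1–2 mm, parallel and flush, with the gripper clear. I'm handing in.

```bash
python3 -c "
from cell import arm
print(arm.sign_off())"
```

```text
the job is handed in; nothing more can be done
None
```

The long slat lies across both rails in the middle of the gap, within about 2 mm of centre, parallel and level with the two fixed slats; it was lowered and released gently, the short slat and mug were not touched, and the job was handed in at about 16 s.

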